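# Bleed the long air tank at the prototyping desk

### The arm

A 6-joint arm with a two-finger parallel gripper is mounted at the origin on the work surface. World frame = base frame: x ahead of the robot, y to its left, z up, the work surface at z = 0. Lengths are in m, angles in rad, forces in N, time in s.
With the tool pointing down it reaches from about 0.25 to 0.775 m from the base axis. Payload 4 kg.
Tool frame: the origin (TCP) lies at the very end of the fingers, on their centre line; the grasp point (between the pads) lies 19 mm behind it; z points along the fingers, y is the direction in which the jaws open and shut (so a half turn about z gives the same grasp; the last joint's range is limited). The gripper opens to 94 mm and grips with 3 to 60 N. Pads are 16 mm wide; open, the fingers measure 119 mm over their backs; the gripper's body (75 mm by 177 mm) begins 78 mm behind the grasp point.
Start: joints at [-1.311, 0.087, 1.371, -0, 1.684, -0.103], TCP at [0.195, -0.514, 0.206] pointing down, gripper open.
Joint ranges: [-3.1, 3.1], [-0.76, 2.03], [0.27, 2.55], [-1.08, 4.22], [0.17, 2.65], [-2.57, 2.57]. Speed limits (rad/s): [2.79, 2.79, 3.14, 3.14, 3.14, 3.14].

### API

Orientations are given as [roll, pitch, yaw] about the fixed x, y, z axes, in that order (R = Rz(yaw) Ry(pitch) Rx(roll)).
In Python, from bench import robot, snapshot, calibration gives the robot as it stands. The module is installed in compiled form; this text tells all that it offers.
- The arm moves only by the tool servo_tool, never from a script. Its argument "series" is text: rows parted by semicolons, each of 5 numbers parted by spaces: the closure, from -1 (fully open) to 1 (shut), then the shift along the tool's x, y, z in cm, then the turn about the tool's z in rad. A call has 1 to 20 rows; each row is the pose to reach, as a shift and turn from the pose commanded when the call began, along the tool's axes at that moment; what a row does not reach only later rows make up. A row lasts 1/12 s, in which the tool goes at most 41.7 mm and 7.16 degrees, less where a joint would pass 70% of its speed; a pose out of reach is approached as far as the arm can. A call with a gripper value outside its range is refused whole. The fingers move at their own pace and stop on an object; the grip force is fixed at half the most. Time passes only in rows, so rows that repeat a pose let the fingers close. It gives the time, the measured TCP pose, the force and the opening at its end, in the units of the state.
- robot.get_obs(): the state, without advancing time (a new reading comes with each control period).
- snapshot(name): name is "scene" or "top" or "wrist"; returns (picture, depth): 384x512x3 uint8, red, green, blue; 384x512 float32, m along the optical axis (not along the pixel's ray), 0 where there is no reading.
- calibration(name): a dict with "fx", "fy", "cx", "cy" (pixels), "rvec" (rotation vector, rad) and "tvec" (3), from world to camera coordinates, as OpenCV has them; the wrist camera has in their place "tool_from_camera" (4x4, takes a point from camera to tool coordinates, whose origin is the TCP and whose axes are the flange's). Camera axes: x right, y down, z forward; pixel columns grow to the right and rows downward; lengths in m; the calibration is good to about 2 mm. A picture is of the moment at which its call begins: read the wrist's pose just before it. calibration takes no time and is no camera call.
- robot.close_job(): hands the job in, once; it reports no verdict.
The state is a dict: "time": time; "joint_positions": joint angles; "qvel": joint speeds; "joint_torque": joint torques, N m; "tool_pos": TCP position; "ee_rot": TCP orientation; "wrist_force": force on the tool from outside, world axes, zero at the start; "wrist_torque": the same for the moment, N m; "width": finger opening in m.
Only numpy, scipy, OpenCV 4.12 (cv2) and the standard library are available. Lean on these libraries where they do the work, as an engineer would, in place of code of your own. Each camera call takes 0.05 s, during which the arm holds its last target. There are 200 camera calls.

### The job

The longer of the two air tanks on the cutting mat has to be bled. Unscrew the small knurled lock nut on top of its valve about a quarter turn (anticlockwise seen from above), then press the freed valve tip all the way down, keep it down for about a second and let it spring back, leaving the nut unscrewed. Do not touch the shorter tank or its valve.

Things in the scene. Friction and masses are not known exactly. Their poses are not given: they have to be found in the camera images.
- lock_nut (a joint): Knurled steel lock nut on the long tank's valve: round, 18 mm across, 12 mm tall, axis upright. In rad: 0 is tight, grows as it turns anticlockwise seen from above, starts between 0 and 0.15, stops at 1.9. Stiff (0.06 N m), stays where left, climbs 1.5 mm per rad. Tight, its two small lugs block the valve tip (2 mm play); past about 0.8 rad they clear it. Can be gripped at any yaw.
- valve_tip (a joint): Brass valve tip of the long tank, a round button 10 mm across standing up through the nut on the same axis. Its flat top is 24 mm above nut_center when up. In m: 0 is up, grows as it is pressed down, 0.007 is fully down (solid stop). Sprung: 1 N to start it, 5 N fully down; it springs back when let go.
- nut_center (a point): On the long tank's valve axis at mid-height of the tight nut, 148 mm above the table; z up, x along the tank. The tank, fixed: a lying aluminium cylinder between square grey end plates, 270 long, 100 wide, 92 tall. Valve at mid-length: boss 30 mm across up to 101 mm high, bare 11 mm stem to 142, nut 142 to 154, tip to 172. All clear around the nut down to the boss.
- short_tank: The other tank, fixed to the table: same build, same height and a like valve at its middle, but only 150 mm long. Origin under its centre at table height, x along the tank. To be left alone.

How it is judged:
On the way, in this order (a step that is already met when the one before it is completed fails the run):
1. the long tank's lock nut is unscrewed by about a quarter turn (at least 1.0 rad from tight) (value of joint lock_nut above 1 rad), for 0.2 s.
2. the freed valve tip is held pressed down (at least 5 of its 7 mm) for half a second (value of joint valve_tip above 0.005 m), for 0.5 s.
At the end, for the whole second after the job is handed in: The long tank's lock nut stands at least 1.0 rad unscrewed and its valve tip, pressed after the nut was freed, has sprung back to within 2 mm of its top (value of joint lock_nut above 1 rad and value of joint valve_tip below 0.002 m); the robot touches nothing.
It fails at once if the short tank or its valve is touched (more than 3 N) (contact force between short_tank and the fingers above 3 N or contact force between short_tank and the arm above 3 N).
It also fails if it takes over 42 s, if anything falls off the work surface, if the arm or the gripper's body presses on something with over 40 N, if the wrist force passes 120 N, or if a joint passes its speed limit or range.

## Working session

There is one attempt and no reset: what is moved stays moved. The work goes in short steps, Python scripts to look and compute and a tool call to move; the robot and the scene stay as the last step left them, time stands still between calls to the robot, and variables do not carry over. Pictures are saved under pics/ and viewed, about 8 in all and at most 12, crops included, and the job is handed in when it is done.

Besides the shell and the picture viewer there is one more tool, called after "Call:" as a command line: name --argument value ..., lists and objects as JSON in quotes. servo_tool: Moves the arm, as the interface text tells. Its arguments: {"type":"object","properties":{"series":{"type":"string"}},"required":["series"]}

```bash
mkdir -p pics
cat > h.py <<'E'
import numpy as np, cv2
from bench import robot, snapshot, calibration
from scipy.spatial.transform import Rotation as R
def cam(name, obs=None):
    c=calibration(name); K=np.array([[c['fx'],0,c['cx']],[0,c['fy'],c['cy']],[0,0,1]])
    if name=='wrist':
        T=np.eye(4); T[:3,:3]=R.from_euler('xyz',obs['ee_rot']).as_matrix(); T[:3,3]=obs['tool_pos']
        T=T@np.array(c['tool_from_camera'])
        return K,T
    M=np.eye(4); M[:3,:3]=R.from_rotvec(np.ravel(c['rvec'])).as_matrix(); M[:3,3]=np.ravel(c['tvec'])
    return K,np.linalg.inv(M)
def plane(K,T,uv,z):
    d=T[:3,:3]@np.linalg.inv(K)@np.array([uv[0],uv[1],1.])
    return T[:3,3]+d*(z-T[2,3])/d[2]
def cloud(K,T,D):
    v,u=np.indices(D.shape); p=np.stack([(u-K[0,2])/K[0,0]*D,(v-K[1,2])/K[1,1]*D,D],-1)
    return p@T[:3,:3].T+T[:3,3]
E
python3 - <<'E'
from h import *
o=robot.get_obs(); print({k:np.round(v,3) for k,v in o.items()})
ims=[]
for n in('scene','top'):
    im,D=snapshot(n); np.savez(n,im=im,D=D); cv2.imwrite(f'pics/{n}0.png',im[...,::-1])
    K,T=cam(n); P=cloud(K,T,D); m=(D>0)&(P[...,2]>.145)&(P[...,2]<.18)
    k,l,s,c=cv2.connectedComponentsWithStats(m.astype('uint8'))
    for i in range(1,k):
        if s[i,4]>8: print(n,s[i],c[i].round(1),np.median(P[l==i],0).round(4),P[l==i][:,2].max().round(4))
E
```

```text
{'time': np.float64(0.0), 'joint_positions': array([-1.311,  0.088,  1.372, -0.   ,  1.684, -0.103]), 'qvel': array([-0.001,  0.001, -0.001,  0.001,  0.001, -0.001]), 'joint_torque': array([ 2.0000e-03, -3.4018e+01, -3.0243e+01,  7.2000e-02,  3.3000e-02,
       -0.0000e+00]), 'tool_pos': array([ 0.195, -0.514,  0.204]), 'ee_rot': array([-3.139, -0.   ,  0.363]), 'wrist_force': array([-0.18 ,  0.133,  0.074]), 'wrist_torque': array([ 0.042,  0.007, -0.019]), 'width': np.float64(0.094)}
scene [468   0  44  11 264] [495.6   3.2] [-0.591   0.0617  0.1534] 0.1715
scene [   0    4   48   38 1010] [17.2 22.6] [ 0.4853 -0.8999  0.1566] 0.1798
scene [349  84  67  28 940] [378.9  98.5] [0.2082 0.0615 0.163 ] 0.18
scene [175 129  11  16 130] [179.6 136.7] [ 0.5647 -0.1594  0.1559] 0.1711
scene [318 225  14  20 185] [325.3 235.2] [0.5909 0.179  0.1534] 0.1723
top [159 166  12  11 102] [164.  171.1] [0.584  0.1726 0.155 ] 0.1739
top [348 181  12  12 107] [353.2 186.5] [ 0.5599 -0.1608  0.1558] 0.1734
```

View pics/top0.png

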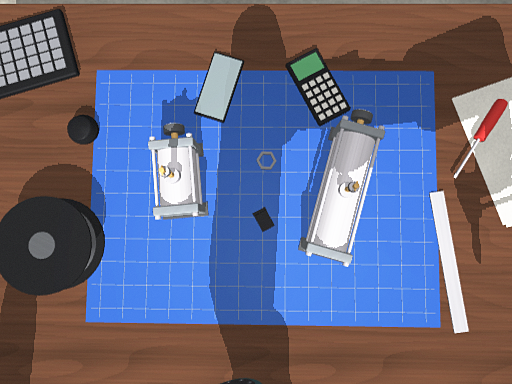

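View pics/scene0.png

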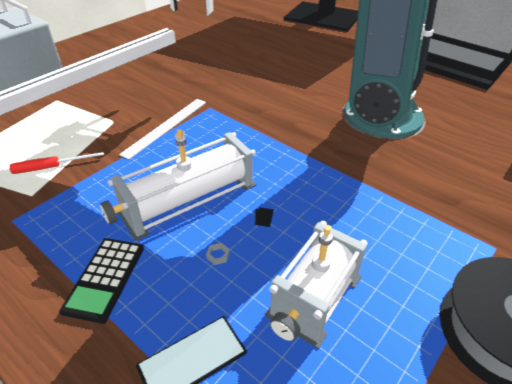

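The top view shows the long tank on the right with its valve at pixel (353,186), about (0.562, -0.160) m. The short tank is on the left, valve at (164,171). The scene view agrees: long tank valve at (180,137), short at (325,235). I'll move above the long tank's valve and look with the wrist camera.

Call:
servo_tool --series "-1 0 0 -3 0; -1 3 -1.3 -6 0; -1 7 -3 -6 0; -1 11 -4.7 -6 0; -1 15 -6.4 -6 0; -1 19 -8.1 -6 0; -1 23 -9.8 -6 0; -1 27 -11.5 -6 0; -1 31 -13.2 -6 0; -1 35 -15 -6 0; -1 39 -16.7 -6 0; -1 43 -18.4 -6 0; -1 45.5 -19.5 -6 0; -1 46.9 -20 -6 0; -1 46.9 -20 -6 0; -1 46.9 -20 -6 0; -1 46.9 -20 -6 0; -1 46.9 -20 -6 0"

```text
time: 1.6
tool_pos: [0.5618, -0.1619, 0.2655]
ee_rot: [3.141, 0.001, 0.361]
wrist_force: [-0.2, -0.1, -0.2]
width: 0.094
```

Run:
```python
from h import *
o=robot.get_obs(); print(o['joint_positions'].round(3),o['tool_pos'].round(4),o['ee_rot'].round(4),o['wrist_force'].round(2))
im,D=snapshot('wrist'); K,T=cam('wrist',o); print(T.round(3)); print(calibration('wrist')['tool_from_camera'])
cv2.imwrite('pics/w1.png',im[...,::-1]); np.savez('w1',im=im,D=D)
P=cloud(K,T,D); 
for a,b in((.138,.16),(.165,.178),(.138,.178)):
    m=(D>0)&(P[...,2]>a)&(P[...,2]<b)
    k,l,s,c=cv2.connectedComponentsWithStats(m.astype('uint8'))
    for i in range(1,k):
        if s[i,4]>30: q=P[l==i]; print(a,s[i],c[i].round(1),np.median(q,0).round(4),q.min(0).round(4),q.max(0).round(4))
```

```text
[-3.770e-01  1.620e-01  1.169e+00 -1.000e-03  1.810e+00  8.320e-01] [ 0.5618 -0.1619  0.2655] [3.1413e+00 5.0000e-04 3.6100e-01] [-0.2  -0.08 -0.21]
[[ 0.353 -0.906 -0.232  0.628]
 [-0.936 -0.342 -0.087 -0.137]
 [-0.     0.248 -0.969  0.445]
 [ 0.     0.     0.     1.   ]]
[[-2.39440842e-04 -9.68922337e-01 -2.47365009e-01  7.09977014e-02]
 [ 9.99999836e-01 -1.03518529e-04 -5.62486136e-04  1.85650024e-04]
 [ 5.19398519e-04 -2.47365103e-01  9.68922203e-01 -1.79908471e-01]
 [ 0.00000000e+00  0.00000000e+00  0.00000000e+00  1.00000000e+00]]
0.138 [247 181  18  18 159] [254.9 188.3] [ 0.566  -0.1597  0.1544] [ 0.5545 -0.173   0.1439] [ 0.5724 -0.1536  0.1595]
0.165 [250 187  12  15 101] [255.3 194.3] [ 0.5637 -0.1628  0.172 ] [ 0.5546 -0.1677  0.1651] [ 0.5713 -0.1582  0.1741]
0.138 [247 181  18  21 276] [255.2 190.6] [ 0.5652 -0.1617  0.1553] [ 0.5545 -0.173   0.1439] [ 0.5724 -0.1536  0.1741]
```

View pics/w1.png

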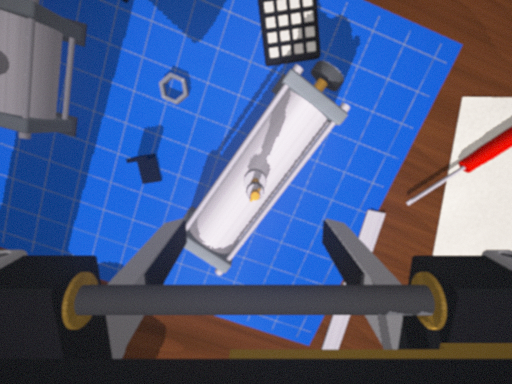

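The wrist view shows the long tank's valve at (255,190), with the brass tip at about (255,195), between the open fingers. I'll refine the axis position.

Run:
```python
from h import *
o=robot.get_obs(); d=np.load('w1.npz'); K,T=cam('wrist',o)
P=cloud(K,T,d['D']); m=(P[...,2]>.1695)&(P[...,2]<.176)&(d['D']>0); m[:, :240]=0; m[:,270:]=0; m[:175]=0;m[205:]=0
v,u=np.nonzero(m); uv=[(u.min()+u.max())/2,(v.min()+v.max())/2]; print(u.min(),u.max(),v.min(),v.max(),uv)
p=plane(K,T,uv,.172); print(p,plane(K,T,[u.mean(),v.mean()],.172))
r=R.from_euler('xyz',o['ee_rot']).as_matrix(); print('tool delta cm',r.T@(p-o['tool_pos'])*100)
c=cv2.resize(d['im'][165:225,225:285],(600,600),interpolation=0); cv2.imwrite('pics/w1c.png',c[...,::-1])
t=np.load('top.npz'); K,T=cam('top'); P=cloud(K,T,t['D']); m=(P[...,2]>.168)&(t['D']>0)&(P[...,1]<-.1)&(P[...,2]<.178)
v,u=np.nonzero(m); print(len(u),plane(K,T,[u.mean(),v.mean()],.172))
```

```text
251 260 191 199 [np.float64(255.5), np.float64(195.0)]
[ 0.56318196 -0.16324662  0.172     ] [ 0.56307597 -0.16292396  0.172     ]
tool delta cm [0.08796911 0.15494186 9.37054554]
27 [ 0.56063734 -0.16284645  0.172     ]
```

View pics/w1c.png

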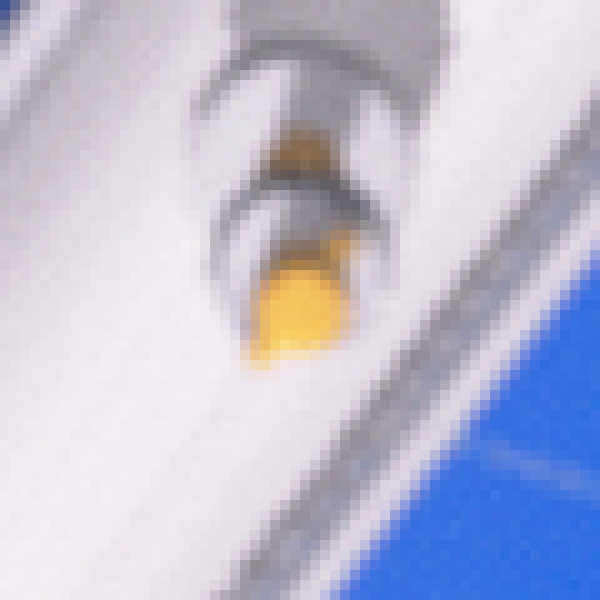

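Call:
servo_tool --series "-1 0 0.06 -0.5 0; -1 0 0.06 2 0; -1 0 0.06 5 0; -1 0 0.06 8 0; -1 0 0.06 11 0; -1 0 0.06 13 0; -1 0 0.06 13.65 0; -1 0 0.06 13.65 0; 1 0 0.06 13.65 0; 1 0 0.06 13.65 0; 1 0 0.06 13.65 0; 1 0 0.06 13.65 0; 1 0 0.06 13.65 0; 1 0 0.06 13.65 0; 1 0 0.06 13.65 0; 1 0 0.06 13.65 0; 1 0 0.06 13.65 0; 1 0 0.06 13.65 0"

```text
time: 3.15
tool_pos: [0.5628, -0.1613, 0.1289]
ee_rot: [-3.142, 0.0, 0.363]
wrist_force: [0.7, -0.1, -0.5]
width: 0.0308
```

Run:
```python
from h import *
o=robot.get_obs(); print({k:np.round(v,4) for k,v in o.items()})
im,D=snapshot('wrist'); cv2.imwrite('pics/w2.png',im[100:340,100:420,::-1])
```

```text
{'time': np.float64(3.15), 'joint_positions': array([-3.7590e-01,  1.9240e-01,  1.4047e+00, -1.0000e-04,  1.5447e+00,
        8.3210e-01]), 'qvel': array([ 0.0002, -0.0006,  0.0021, -0.0002,  0.0013, -0.0012]), 'joint_torque': array([ 3.40000e-03, -3.79191e+01, -2.96926e+01,  6.16000e-02,
       -4.31000e-02,  1.00000e-04]), 'tool_pos': array([ 0.5628, -0.1613,  0.1289]), 'ee_rot': array([-3.1416e+00,  2.0000e-04,  3.6290e-01]), 'wrist_force': array([ 0.723 , -0.1164, -0.5109]), 'wrist_torque': array([-0.0208, -0.0361, -0.0081]), 'width': np.float64(0.0308)}
```

View pics/w2.png

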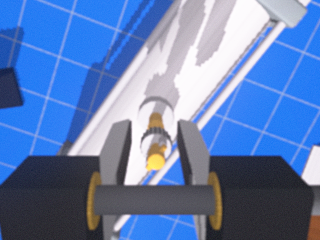

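The nut (crop about x=156) sits midway between the fingers (inner edges 131 and 179), which are still closing. I'll finish closing.

Call:
servo_tool --series "1 0 0 0 0; 1 0 0 0 0; 1 0 0 0 0; 1 0 0 0 0; 1 0 0 0 0; 1 0 0 0 0; 1 0 0 0 0; 1 0 0 0 0"

```text
time: 3.87
tool_pos: [0.5632, -0.1622, 0.129]
ee_rot: [3.14, -0.0, 0.362]
wrist_force: [2.2, -4.6, -2.0]
width: 0.0169
```

Call:
servo_tool --series "1 0 0.1 0 0; 1 0 0.1 0 -0.05; 1 0 0.1 -0.02 -0.15; 1 0 0.1 -0.04 -0.25; 1 0 0.1 -0.05 -0.35; 1 0 0.1 -0.07 -0.45; 1 0 0.1 -0.08 -0.55; 1 0 0.1 -0.1 -0.65; 1 0 0.1 -0.11 -0.75; 1 0 0.1 -0.13 -0.85; 1 0 0.1 -0.14 -0.95; 1 0 0.1 -0.16 -1.05; 1 0 0.1 -0.17 -1.15; 1 0 0.1 -0.19 -1.25; 1 0 0.1 -0.2 -1.35; 1 0 0.1 -0.21 -1.4; 1 0 0.1 -0.21 -1.4; 1 0 0.1 -0.21 -1.4; 1 0 0.1 -0.21 -1.4"

```text
time: 5.45
tool_pos: [0.5626, -0.1619, 0.131]
ee_rot: [-3.14, -0.001, 1.762]
wrist_force: [-1.5, -2.1, 0.0]
width: 0.0166
```

Run:
```python
from h import *
o=robot.get_obs(); print({k:np.round(v,4) for k,v in o.items() if k in('tool_pos','ee_rot','wrist_force','wrist_torque','width','time')})
im,D=snapshot('wrist'); c=im[160:320,180:340]; cv2.imwrite('pics/w3.png',cv2.resize(c,(560,560),interpolation=cv2.INTER_CUBIC)[...,::-1])
```

```text
{'time': np.float64(5.45), 'tool_pos': array([ 0.5626, -0.1619,  0.131 ]), 'ee_rot': array([-3.1403e+00, -1.1000e-03,  1.7618e+00]), 'wrist_force': array([-1.5035, -2.1347,  0.0339]), 'wrist_torque': array([-0.2551,  0.1387, -0.0069]), 'width': np.float64(0.0166)}
```

View pics/w3.png

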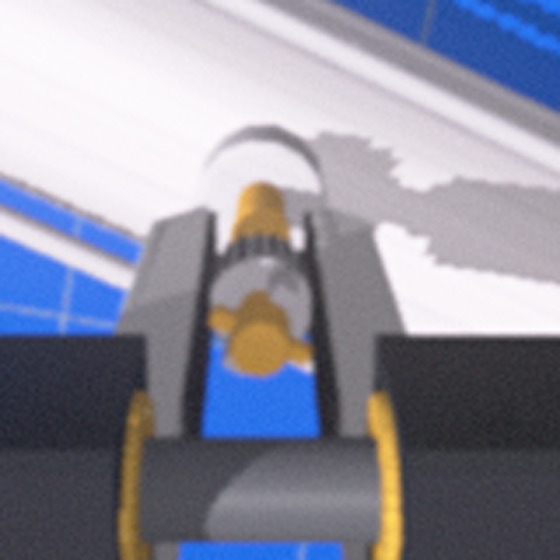

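The picture shows the nut held between the pads (crop about (262,285)) and the tip's cross pins at (225,320)-(310,350). The tool turned the full 1.4 rad with no residual torque. I'll release, rise, and check the nut's height.

Call:
servo_tool --series "0.2 0 0 0 0; 0.2 0 0 0 0; 0.2 0 0 0 0; 0.2 0 0 0 0; 0.2 0 0 0 0; 0.2 0 0 0 0; 0.2 0 -0.1 -1 0; 0.2 0 -0.1 -3 0; 0.2 0 -0.1 -5 0; 0.2 0 -0.1 -8 0; 0.2 0 -0.1 -11 0; 0.2 0 -0.1 -13.5 0; 0.2 0 -0.1 -13.5 0; 0.2 0 -0.1 -13.5 0; 0.2 0 -0.1 -13.5 0; 0.2 0 -0.1 -13.5 0"

```text
time: 6.83
tool_pos: [0.5616, -0.1622, 0.2641]
ee_rot: [-3.139, -0.002, 1.763]
wrist_force: [-0.8, 0.7, -0.6]
width: 0.0375
```

Run:
```python
from h import *
o=robot.get_obs(); print({k:np.round(v,4) for k,v in o.items() if k in('tool_pos','ee_rot','wrist_force','width','time')})
im,D=snapshot('wrist'); np.savez('w4',im=im,D=D); K,T=cam('wrist',o)
P=cloud(K,T,D); r=R.from_euler('xyz',o['ee_rot']).as_matrix()
m=(P[...,2]>.1695)&(P[...,2]<.178)&(D>0)&(np.hypot(P[...,0]-.563,P[...,1]+.162)<.012); v,u=np.nonzero(m)
print(u.min(),u.max(),v.min(),v.max(),u.mean(),v.mean()); p=plane(K,T,[u.mean(),v.mean()],.172); print(p.round(4),(r.T@(p-o['tool_pos'])*100).round(3))
print(K[0,2])
a=np.load('w1.npz')['im'][170:220,230:280]; b=im[170:220,230:280]
cv2.imwrite('pics/w4.png',cv2.resize(np.hstack([a,b]),(800,400),interpolation=cv2.INTER_CUBIC)[...,::-1])
```

```text
{'time': np.float64(6.8333), 'tool_pos': array([ 0.5616, -0.1622,  0.2641]), 'ee_rot': array([-3.1386e+00, -1.8000e-03,  1.7628e+00]), 'wrist_force': array([-0.8207,  0.6662, -0.5622]), 'width': np.float64(0.0375)}
252 261 192 201 255.95945945945945 196.7972972972973
[ 0.5626 -0.1619  0.172 ] [-0.011  0.136  9.208]
254.004086786855
```

View pics/w4.png

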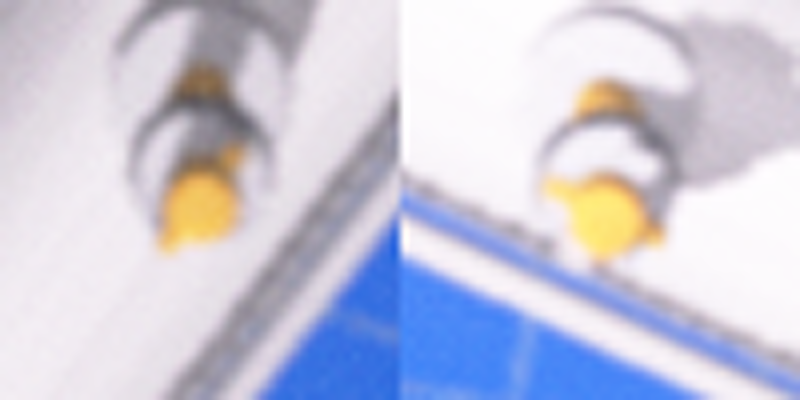

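Comparing the two views, the cross pins follow the tank axis in both (left (165,240)-(235,155), right (555,185)-(655,238)), so they sit on the tip, not the nut. The tip is centred about 1 mm along tool y. I'll shut the fingers, descend to just above the tip, then press.

Call:
servo_tool --series "1 0 0.1 0 0; 1 0 0.1 1 0; 1 0 0.1 3 0; 1 0 0.1 5 0; 1 0 0.1 6.5 0; 1 0 0.1 7.5 0; 1 0 0.1 8 0; 1 0 0.1 8 0; 1 0 0.1 8 0; 1 0 0.1 8 0; 1 0 0.1 8 0; 1 0 0.1 8 0; 1 0 0.1 8 0"

```text
time: 7.97
tool_pos: [0.5636, -0.1624, 0.1869]
ee_rot: [3.14, 0.001, 1.763]
wrist_force: [-0.8, 0.3, -0.7]
width: 0.0004
```

Call:
servo_tool --series "1 0 0 0.4 0; 1 0 0 0.8 0; 1 0 0 1.1 0; 1 0 0 1.3 0; 1 0 0 1.4 0; 1 0 0 1.4 0; 1 0 0 1.4 0"

```text
time: 8.55
tool_pos: [0.5632, -0.1622, 0.1722]
ee_rot: [-3.141, -0.0, 1.763]
wrist_force: [-1.7, 0.1, 0.5]
width: 0.0006
```

Call:
servo_tool --series "1 0 0 0.1 0; 1 0 0 0.2 0; 1 0 0 0.3 0; 1 0 0 0.4 0; 1 0 0 0.4 0; 1 0 0 0.4 0"

```text
time: 9.05
tool_pos: [0.5634, -0.1623, 0.1685]
ee_rot: [3.141, 0.0, 1.763]
wrist_force: [-0.9, 0.2, 3.2]
width: 0.0004
```

It reads 3.2 N at 3.5 mm, which matches the spring, so the tip is free. I'll press fully and hold.

Call:
servo_tool --series "1 0 0 0.1 0; 1 0 0 0.2 0; 1 0 0 0.3 0; 1 0 0 0.38 0; 1 0 0 0.4 0; 1 0 0 0.4 0; 1 0 0 0.4 0; 1 0 0 0.4 0; 1 0 0 0.4 0; 1 0 0 0.4 0; 1 0 0 0.4 0; 1 0 0 0.4 0; 1 0 0 0.4 0; 1 0 0 0.4 0; 1 0 0 0.4 0; 1 0 0 0.4 0; 1 0 0 0.4 0; 1 0 0 0.4 0"

```text
time: 10.55
tool_pos: [0.5634, -0.1624, 0.1652]
ee_rot: [3.14, 0.001, 1.763]
wrist_force: [-2.3, 1.0, 7.7]
width: 0.0008
```

7.7 N at z = 0.1652, so the tip is at its solid stop. I'll release and check the nut height.

Call:
servo_tool --series "1 0 0 -0.5 0; 1 0 0 -1.5 0; 1 0 0 -4 0; 1 0 0 -7 0; 1 0 0 -9.9 0; 1 0 0 -9.9 0; 1 0 0 -9.9 0; 1 0 0 -9.9 0; 1 0 0 -9.9 0; 1 0 0 -9.9 0"

```text
time: 11.38
tool_pos: [0.5626, -0.162, 0.2608]
ee_rot: [-3.138, -0.002, 1.763]
wrist_force: [-0.4, -0.8, -0.6]
width: 0.0002
```

Run:
```python
from h import *
o=robot.get_obs(); print({k:np.round(v,4) for k,v in o.items() if k in('tool_pos','ee_rot','wrist_force','width','time')})
im,D=snapshot('wrist')
for nm,DD,pose in (('w1',np.load('w1.npz')['D'],([.5618,-.1619,.2655],[3.1413,.0005,.361])),('w4',np.load('w4.npz')['D'],([.5616,-.1622,.2641],[-3.1386,-.0018,1.7628])),('now',D,(o['tool_pos'],o['ee_rot']))):
    K,T=cam('wrist',dict(tool_pos=pose[0],ee_rot=pose[1])); P=cloud(K,T,DD)
    z=P[...,2]; h=np.hypot(P[...,0]-.563,P[...,1]+.162)
    q=z[(h<.011)&(z>.148)&(z<.163)&(DD>0)]; t=z[(h<.011)&(z>.168)&(DD>0)]
    print(nm,len(q),np.percentile(q,[25,50,75]).round(4),'hist',np.histogram(q,np.arange(.148,.164,.001))[0],'tip',len(t),np.median(t).round(4))
cv2.imwrite('pics/w5.png',cv2.resize(im[170:220,230:280],(400,400),interpolation=cv2.INTER_CUBIC)[...,::-1])
```

```text
{'time': np.float64(11.3833), 'tool_pos': array([ 0.5626, -0.162 ,  0.2608]), 'ee_rot': array([-3.1382e+00, -2.1000e-03,  1.7628e+00]), 'wrist_force': array([-0.3908, -0.7755, -0.6491]), 'width': np.float64(0.0002)}
w1 149 [0.1539 0.1545 0.1551] hist [ 2  4  4  4  6 27 62 28  1  2  1  1  2  0  5  0] tip 83 0.1722
w4 142 [0.1554 0.1564 0.157 ] hist [ 5  3  3  2  7  1  6 26 53 25  6  0  1  3  1  0] tip 85 0.1723
now 148 [0.1553 0.1565 0.1571] hist [ 3  6  4  3  6  3  3 24 55 28  5  1  3  2  2  0] tip 1133 0.3027
```

View pics/w5.png

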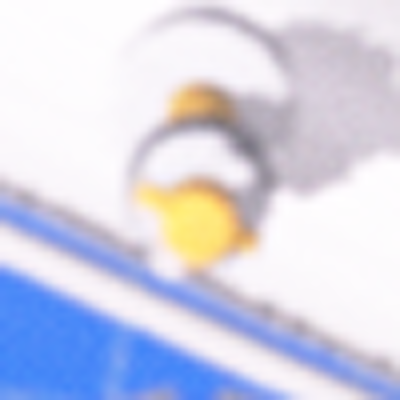

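The nut top rose from 154.5 to 156.5 mm, about 1.3 rad. The tip at (200,225) is back up, looking the same as before the press. I'll hand the job in.

```bash
python3 -c "
from bench import robot; print(robot.close_job())"
```

```text
the job is handed in; nothing more can be done
None
```

I bled the long tank and handed the job in at about 11.4 s of the 42 s allowed; the hand-in returns no verdict.

- **Nut:** I gripped the lock nut and turned it 1.4 rad anticlockwise, following its climb. Depth images put its top 2.0 mm higher than at the start, and it stayed there after the press. At 1.5 mm per rad that is about 1.3 rad, roughly what I commanded.
- **Tip:** I pressed the tip with the shut fingers. The force was 3.2 N at about 3.5 mm, which fits the free spring. It reached 7.7 N at fingertip height 165.2 mm, so the tip was on its stop, and I held it there for just over a second.
- **After release:** The arm is about 9 cm clear of the tip. The last picture shows the tip looking the same as before the press.
- **Short tank:** The arm was never near it.

**Checks that failed or disagreed:**
- The last numeric reading of the tip height was spoiled because the fingers were in its mask, so its return rests on that picture.
- The grip width read 16.6–16.9 mm on an 18 mm nut, which I did not explain.
- The camera estimates of the valve axis differed by 1–2 mm.

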